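# Clamp the blood tube rack on the mixer deck

## Task

Push the clamp rod by its orange plate so that its blue pad slides the yellow tube rack along the mixer deck until the rack is seated against the rubber stops of the fence and held snugly there, with the pad's spring partly but not fully squeezed. Then flip the red cam lever over centre until it snaps home, so the rod is locked with the rack still held snug, and let go of everything. Be gentle: do not ram the rack, tip it, lean on the lever against its stop, or disturb the things on and around the deck.

Things in the scene. Friction and masses are not known exactly. Their poses are not given: they have to be found in the camera images.
- deck: fixed grey mixer deck, 190 x 440 mm, its top 30 mm above the bench; origin on the bench under its centre; its y axis runs along the clamp rod from the push plate (-y end) to the fence (+y end), x across, z up. A dark steel clamp block stands on it at x -63 to 24, y -85 to -35 mm, up to 90 mm above the bench. Everything about the fixture turns with the deck
- fence: aluminium fence fixed across the +y end of the deck, 120 mm wide, its top 85 mm above the bench, its inner face at deck y = 175 mm; origin the same as the deck's. Two black rubber stops (18 mm round, at deck x -20 and +20 mm, 60 mm above the bench) stand out 2 to 24 mm from that inner face; how far differs each time and is not measured, so find them by feel
- rack: yellow tube rack with capped tubes, 60 mm (its x) by 80 mm (its y), frame 65 mm high, caps to 95 mm, about 0.3 kg; origin under its centre; stands loose on the deck between pad and fence, about square to the deck, and takes 1 to 3 N to slide
- pad: blue pad on the fence end of the clamp rod, 50 mm wide, 40 mm high, centre 60 mm above the bench; the body's origin lies on the bench under its front face (towards the fence), on the rod's axis. It is sprung on the rod: it gives way 4 mm at 4 N per mm (16 N), then is solid. Snug means about 5 to 10 N on the rack; more than 18 N is ramming it
- clamp_rod (a joint): slide of the steel clamp rod (14 mm round, axis 60 mm above the bench at deck x = 0) along deck +y, in m: 0 fully back, grows towards the fence, at most 0.105. Unlocked, it drags with a steady 9 N and stays where it is left, so the spring of the pad can press with up to 9 N when the hand is taken off. The lever, when home, locks it
- push_face (a point): centre of the outer (-y) face of the orange push plate, 90 mm above the bench; the plate stands upright on the -y end of the rod, 44 mm wide (deck x), 14 mm thick (deck y), from 42 to 117 mm above the bench; pushing here towards deck +y moves the rod
- lever_angle (a joint): angle of the red cam lever about its upright pivot, in rad: 0 fully open, grows counter-clockwise seen from above, 1.72 home on its stop. At angle q the lever points, seen from above, at 130 degrees + q counter-clockwise from deck +x, so it swings on the deck's -x side from towards the fence to towards the push plate.
- cam_lever: the red lever's arm: bar 90 mm long from the pivot, 11 mm thick, from 94 to 118 mm above the bench, with an 18 mm round end; 30 N or more on it is too rough; origin on the pivot axis at the deck top
- lever_end (a point): centre of the round end of the red lever, 88 mm from the pivot axis, 106 mm above the bench
- lever_pivot (a point): on the lever's pivot axis, 106 mm above the bench, at deck x -40, y -60 mm. The lever starts open at 0; from about 0.3 rad it stiffens to about 0.5 N m, springs back if let go before centre (1.45 rad), and past centre snaps home and stays by itself
- cup: clear specimen jar with yellow lid, 40 mm round, 50 mm high, on the deck beside the rod (deck +x side); bystander, origin under its centre
- vial: amber vial with blue cap, 26 mm round, 45 mm high, on the deck's +x side near the clamp block; bystander, origin under its centre
- other_rack: white tube rack, 60 x 80 x 95 mm, on the bench; bystander, origin under its centre
- timer: flat white timer, 70 x 60 x 18 mm, on the bench; bystander, origin under its centre
Not all that is in view belongs to the job. What is shaped like the rack but green or purple is not meant.

How it is judged:
On the way, in this order (a step that is already met when the one before it is completed fails the run):
1. with the lever still open, the pad holds the rack snug against the fence's stops (pad on rack over 4 N, rack on stops over 1 N) (contact force between pad and rack above 4 N and contact force between rack and fence above 1 N and value of joint lever_angle below 0.8 rad), for 0.3 s.
2. the cam lever is flipped over centre and home (over 1.62 rad) with the rack still snug (contact force between pad and rack above 4 N and contact force between rack and fence above 1 N and value of joint lever_angle above 1.62 rad), for 0.2 s.
At the end, for the whole second after the job is handed in: The cam lever is over centre and home (over 1.62 of 1.72 rad), and the rack stands still, upright and square to the deck (each within 0.08 rad), held between pad (over 4 N) and the fence's stops (over 1 N) (all of step 2 and angle between rack's own z axis and vertical below 0.08 rad and angle between the y axis of rack and the y axis of deck, either way round below 0.08 rad and linear speed of rack below 0.02 m/s); the robot touches nothing.
It fails at once if the pad rams the rack with more than 18 N (contact force between pad and rack above 18 N).
It fails at once if the lever is pressed with more than 30 N (contact force between anything else and cam_lever above 30 N).
It fails at once if the rack is tipped by more than 0.25 rad (angle between rack's own z axis and vertical above 0.25 rad).
It fails at once if a bystander is moved by more than 30 mm (distance of any of cup, vial, other_rack, timer from where it was at the start of the episode above 0.03 m).
It also fails if it takes over 54 s, if anything falls off the work surface, if the arm or the gripper's body presses on something with over 40 N, if the wrist force passes 120 N, or if a joint passes its speed limit or range.

## Robot

A 6-joint arm with a two-finger parallel gripper is mounted at the origin on the work surface. World frame = base frame: x ahead of the robot, y to its left, z up, the work surface at z = 0. Lengths are in m, angles in rad, forces in N, time in s.
With the tool pointing down it reaches from about 0.375 to 0.9 m from the base axis. Payload 3.1 kg.
Tool frame: the origin (TCP) lies at the very end of the fingers, on their centre line; the grasp point (between the pads) lies 19 mm behind it; z points along the fingers, y is the direction in which the jaws open and shut (so a half turn about z gives the same grasp; the last joint's range is limited). The gripper opens to 85 mm and grips with 20 to 120 N. Pads are 22 mm wide; open, the fingers measure 114 mm over their backs; the gripper's body (76 mm by 85 mm) begins 54 mm behind the grasp point. The pads swing forward as they close: fully open they stand 13 mm farther back than shut.
Start: joints at [-1.375, 0.527, 1.433, -0, 1.181, -0.178], TCP at [0.229, -0.582, 0.231] pointing down, gripper open.
Joint ranges: [-3.08, 3.08], [-0.75, 2.2], [0.22, 2.44], [-1.43, 4.57], [0, 2.65], [-2.85, 2.85]. Speed limits (rad/s): [2.79, 2.79, 3.14, 3.14, 3.14, 3.14].

## Interface

Orientations are given as a unit quaternion [x, y, z, w].
In Python, from cell import arm gives the robot as it stands. The module is installed in compiled form; this text tells all that it offers.
- The arm moves only by the shell command python3 -m handwheel 'ROWS' [FORCE]. ROWS is JSON, a list of rows, each an object of numbers: "tx", "ty", "tz": the shift along the tool's x, y, z in m; "rx", "ry", "rz": the turn, a rotation vector about the tool's x, y, z in degrees; "hand": the opening, from 0 (shut) to 1 (fully open). In form: [{"tx": .., "ty": .., "tz": .., "rx": .., "ry": .., "rz": .., "hand": ..}, ...]. A call has 1 to 10 rows; each row shifts and turns the pose as measured when the row begins, along the tool's axes as they then stand; what a row does not reach is not made up. A row lasts 1/10 s, in which the tool goes at most 50 mm and 8.59 degrees, less where a joint would pass 70% of its speed; a pose out of reach is approached as far as the arm can. A call with a gripper value outside its range is refused whole. The fingers move at their own pace and stop on an object; FORCE is the grip in N (left out, the last holds). Time passes only in rows, so rows that do not move let the fingers close. It gives the time, the measured TCP pose, the force and the opening at its end, in the units of the state.
- arm.observe(): the state, without advancing time (a new reading comes with each control period).
- arm.read_camera(name): name is "scene" or "top" or "wrist"; returns a dict with "color" (420x560x3 uint8, red, green, blue), "depth" (420x560 float32, m along the optical axis (not along the pixel's ray), 0 where there is no reading), "intrinsics" (3x3 intrinsics, pixels), "camera_from_world" (4x4, takes a point from world to camera coordinates); the wrist camera has in their place "mount" (4x4, takes a point from camera to tool coordinates, whose origin is the TCP and whose axes are the flange's). Camera axes: x right, y down, z forward; pixel columns grow to the right and rows downward; lengths in m; the calibration is good to about 2 mm. A picture is of the moment at which its call begins: read the wrist's pose just before it.
- arm.sign_off(): hands the job in, once; it reports no verdict.
The state is a dict: "time": time; "joint_pos": joint angles; "joint_velocities": joint speeds; "effort": joint torques, N m; "tool_pos": TCP position; "tcp_rot": TCP orientation; "ft_force": force on the tool from outside, world axes, zero at the start; "ft_torque": the same for the moment, N m; "gripper_width": finger opening in m.
Only numpy, scipy, OpenCV 4.12 (cv2) and the standard library are available. Lean on these libraries where they do the work, as an engineer would, in place of code of your own. Each camera call takes 0.05 s, during which the arm holds its last target.

## Working session

There is one attempt and no reset: what is moved stays moved. The work goes in short steps, Python scripts to look and compute and a shell command to move; the robot and the scene stay as the last step left them, time stands still between calls to the robot, and variables do not carry over. Pictures are saved under pics/ and viewed, and the job is handed in when it is done.

```bash
mkdir -p pics; python3 - <<'E'
from cell import arm
import cv2,numpy as np
s=arm.observe()
print({k:np.round(v,3).tolist() for k,v in s.items()})
for n in ["scene","top","wrist"]:
    c=arm.read_camera(n); cv2.imwrite(f"pics/{n}0.png",c["color"][:,:,::-1])
    np.savez(f"{n}0.npz",**c)
    print(n,np.round(c["intrinsics"],1).tolist(),np.round(c.get("camera_from_world",c.get("mount")),3).tolist())
E
```

```text
{'time': 0.0, 'joint_pos': [-1.374, 0.528, 1.434, 0.0, 1.181, -0.179], 'joint_velocities': [0.002, 0.001, -0.0, 0.0, 0.0, 0.0], 'effort': [0.001, -44.235, -17.802, -0.0, 0.008, -0.0], 'tool_pos': [0.229, -0.581, 0.23], 'tcp_rot': [0.982, 0.186, -0.0, -0.001], 'ft_force': [-0.181, -0.53, -0.227], 'ft_torque': [-0.009, 0.045, -0.006], 'gripper_width': 0.085}
scene [[381.8, 0.0, 275.9], [0.0, 381.8, 213.8], [0.0, 0.0, 1.0]] [[-0.027, 1.0, 0.009, 0.001], [0.622, 0.024, -0.783, -0.26], [-0.783, -0.015, -0.622, 1.418], [0.0, 0.0, 0.0, 1.0]]
top [[537.0, 0.0, 277.8], [0.0, 537.0, 200.1], [0.0, 0.0, 1.0]] [[-0.021, -1.0, -0.015, 0.029], [-0.995, 0.022, -0.098, 0.517], [0.098, 0.013, -0.995, 1.481], [0.0, 0.0, 0.0, 1.0]]
wrist [[298.0, 0.0, 277.5], [0.0, 298.0, 207.9], [0.0, 0.0, 1.0]] [[0.0, -0.963, -0.269, 0.068], [1.0, 0.0, 0.001, 0.0], [-0.0, -0.269, 0.963, -0.143], [0.0, 0.0, 0.0, 1.0]]
```

View pics/scene0.png

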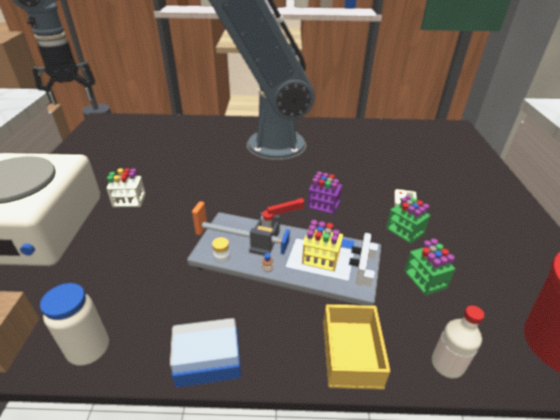

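View pics/top0.png

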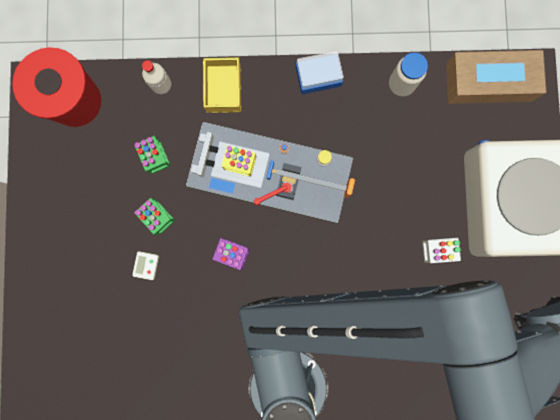

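View pics/wrist0.png

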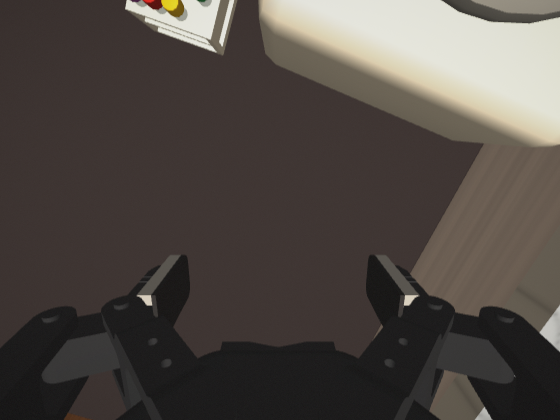

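```bash
cat > h.py <<'E'
import numpy as np,cv2
def ray(c,u,v,z):
    K=np.array(c["intrinsics"]);T=np.array(c["camera_from_world"])
    R=T[:3,:3];t=T[:3,3];o=-R.T@t
    d=R.T@np.linalg.inv(K)@np.array([u,v,1.])
    return o+d*(z-o[2])/d[2]
def proj(c,p):
    K=np.array(c["intrinsics"]);T=np.array(c["camera_from_world"])
    q=K@(T[:3,:3]@np.asarray(p)+T[:3,3]);return q[:2]/q[2]
def depthpts(c):
    K=np.array(c["intrinsics"]);T=np.array(c["camera_from_world"]);d=c["depth"]
    v,u=np.mgrid[:d.shape[0],:d.shape[1]]
    P=np.stack([(u-K[0,2])/K[0,0]*d,(v-K[1,2])/K[1,1]*d,d],-1)
    return (P-T[:3,3])@T[:3,:3]
E
python3 - <<'E'
from h import *
c=dict(np.load("top0.npz"));P=depthpts(c)
im=c["color"];hsv=cv2.cvtColor(im,cv2.COLOR_RGB2HSV)
cv2.imwrite("pics/topc.png",cv2.resize(im[110:235,170:370,::-1],None,fx=4,fy=4,interpolation=cv2.INTER_CUBIC))
# deck by depth: z in .022-.038
m=((P[...,2]>.02)&(P[...,2]<.04)&(c["depth"]>0)).astype(np.uint8)
m[:, :180]=0;m[:,365:]=0;m[:115]=0;m[230:]=0
m=cv2.morphologyEx(m,cv2.MORPH_CLOSE,np.ones((9,9)))
cs,_=cv2.findContours(m,0,2);k=max(cs,key=cv2.contourArea)
r=cv2.minAreaRect(k);b=cv2.boxPoints(r);print(r)
w=np.array([ray(c,*q,.03) for q in b]);print(np.round(w,4));
print([np.linalg.norm(w[i]-w[i-1]) for i in range(4)], w.mean(0))
def mask(lo,hi,zlo,zhi,name):
    mm=cv2.inRange(hsv,lo,hi);mm[:110]=0;mm[240:]=0;mm[:,:180]=0;mm[:,370:]=0
    n,l,s,ce=cv2.connectedComponentsWithStats(mm)
    for i in range(1,n):
        if s[i,4]>15: print(name,s[i].tolist(),ce[i].round(1),"z",np.median(P[l==i][:,2]).round(3), ray(c,*ce[i],zhi).round(4))
mask((8,150,120),(18,255,255),0,.117,"orange")
mask((0,150,120),(6,255,255),0,.118,"red")
mask((22,120,120),(35,255,255),0,.065,"yellow")
mask((100,120,80),(125,255,255),0,.08,"blue")
E
```

```text
((268.98187255859375, 172.0756378173828), (156.28208923339844, 67.21141052246094), 13.495734214782715)
[[ 0.5609  0.277   0.03  ]
 [ 0.7471  0.2315  0.03  ]
 [ 0.6318 -0.196   0.03  ]
 [ 0.449  -0.1461  0.03  ]]
[np.float64(0.4376858743329322), np.float64(0.19171781150942924), np.float64(0.4428073262149357), np.float64(0.18956079901424086)] [0.59720358 0.04160954 0.03      ]
orange [345, 178, 10, 19, 96] [349.5 187. ] z 0.113 [ 0.5386 -0.1733  0.117 ]
red [254, 183, 37, 22, 187] [273.5 193. ] z 0.116 [0.5271 0.0272 0.118 ]
yellow [206, 110, 35, 3, 78] [222.  110.7] z 0.016 [0.7664 0.1669 0.065 ]
yellow [319, 150, 12, 14, 133] [324.6 156.6] z 0.08 [ 0.6303 -0.1141  0.065 ]
yellow [222, 153, 34, 23, 299] [238.8 165.2] z 0.094 [0.612  0.1221 0.065 ]
blue [267, 161, 7, 18, 66] [270.  169.3] z 0.079 [0.5963 0.0363 0.08  ]
blue [209, 178, 26, 15, 236] [221.6 185.1] z 0.031 [0.556  0.1684 0.08  ]
```

View pics/topc.png

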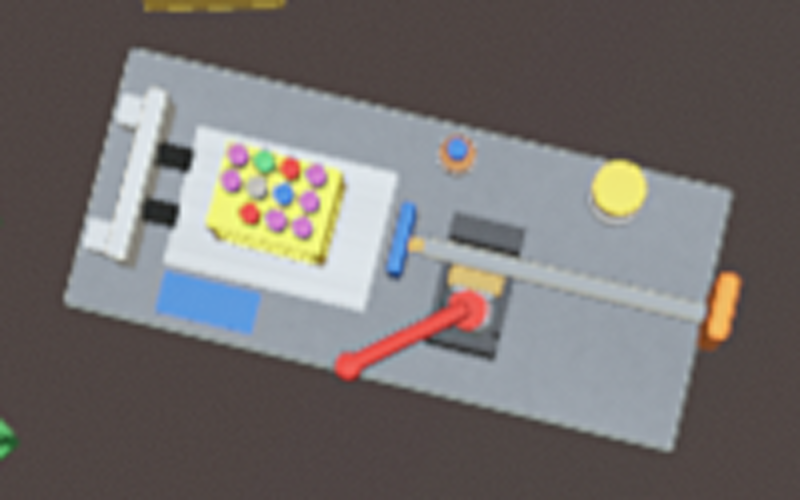

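```bash
cat >> h.py <<'E'
from scipy.spatial.transform import Rotation as Ro
C=np.array([.597,.0416]);A=np.radians(-15)
E1=np.array([np.cos(A),np.sin(A)]);E2=np.array([-np.sin(A),np.cos(A)])
def d2w(x,y,z): return np.array([*(C+x*E1+y*E2),z])
def w2d(p): d=np.array(p[:2])-C; return np.array([d@E1,d@E2,p[2]])
def tgt(s,pw,xang=None):
    R=Ro.from_quat(s["tcp_rot"]);d=R.inv().apply(np.array(pw)-s["tool_pos"])
    if xang is not None:
        a=np.radians(xang);Rt=np.stack([[np.cos(a),np.sin(a),0],[np.sin(a),-np.cos(a),0],[0,0,-1]],1)
        rv=(R.inv()*Ro.from_matrix(Rt)).as_rotvec(degrees=True)
        print("rot deg",rv.round(2))
    print("tool delta mm",(d*1000).round(1))
def st(s):
    f=np.array(s["ft_force"]);p=np.array(s["tool_pos"])
    print("t",round(float(s["time"]),2),"deck mm",(w2d(p)*1000).round(1),"F deck",[round(float(f[:2]@E1),1),round(float(f[:2]@E2),1),round(float(f[2]),1)],"w",round(float(s["gripper_width"]),4))
E
python3 - <<'E'
from h import *
from cell import arm
c=dict(np.load("top0.npz"));P=depthpts(c)
for u,v in [(480,200),(475,240),(520,190),(442,250),(350,187)]: print((u,v),P[v,u].round(3))
s=arm.observe();st(s);tgt(s,d2w(0,-.275,.26),75)
print(d2w(0,-.275,.26))
E
```

```text
(480, 200) [ 0.495 -0.509  0.128]
(475, 240) [ 0.393 -0.51   0.072]
(520, 190) [ 0.514 -0.594  0.174]
(442, 250) [ 0.368 -0.415  0.09 ]
(350, 187) [ 0.539 -0.175  0.116]
t 0.15 deck mm [-194.6 -696.8  230.6] F deck [0.0, -0.2, -0.0] w 0.0853
rot deg [ -0.08  -0.06 -53.52]
tool delta mm [ 407.2 -223.5  -29. ]
[ 0.52582476 -0.2240296   0.26      ]
```

```bash
python3 -m handwheel '[{"rz":-7.65,"tz":-0.005,"hand":0},{"rz":-7.65,"tz":-0.005,"hand":0},{"rz":-7.65,"tz":-0.005,"hand":0},{"rz":-7.65,"tz":-0.005,"hand":0},{"rz":-7.65,"tz":-0.005,"hand":0},{"rz":-7.65,"hand":0},{"rz":-7.65,"hand":0}]' 40
python3 -m handwheel '[{"tx":0.042,"ty":0.0195,"hand":0},{"tx":0.042,"ty":0.0195,"hand":0},{"tx":0.042,"ty":0.0195,"hand":0},{"tx":0.042,"ty":0.0195,"hand":0},{"tx":0.042,"ty":0.0195,"hand":0},{"tx":0.042,"ty":0.0195,"hand":0},{"tx":0.042,"ty":0.0195,"hand":0},{"tx":0.042,"ty":0.0195,"hand":0}]'
python3 - <<'E'
from h import *
from cell import arm
s=arm.observe();st(s);tgt(s,d2w(0,-.275,.26),75)
E
```

```text
t 0.15 deck mm [-194.6 -696.8  230.6] F deck [0.0, -0.2, -0.0] w 0.0853
rot deg [ -0.08  -0.06 -53.52]
tool delta mm [ 407.2 -223.5  -29. ]validation failed for argument at $[0]...
validation failed for argument at $[0]...
```

```bash
python3 -m handwheel '[{"tx":0.0,"ty":0.0,"tz":-0.005,"rx":0.0,"ry":0.0,"rz":-7.65,"hand":0.0}]' 40
```

```text
time: 0.25
tool_pos: [0.2285, -0.5803, 0.2345]
tcp_rot: [0.967, 0.253, 0.0, -0.002]
ft_force: [-1.0, 0.0, 0.2]
gripper_width: 0.073
```

All keys are needed.

```bash
python3 -m handwheel '[{"tx":0,"ty":0,"tz":-0.005,"rx":0,"ry":0,"rz":-7.65,"hand":0},{"tx":0,"ty":0,"tz":-0.005,"rx":0,"ry":0,"rz":-7.65,"hand":0},{"tx":0,"ty":0,"tz":-0.005,"rx":0,"ry":0,"rz":-7.65,"hand":0},{"tx":0,"ty":0,"tz":-0.005,"rx":0,"ry":0,"rz":-7.65,"hand":0},{"tx":0,"ty":0,"tz":-0.005,"rx":0,"ry":0,"rz":-7.65,"hand":0},{"tx":0,"ty":0,"tz":0,"rx":0,"ry":0,"rz":-7.65,"hand":0}]'
python3 -m handwheel '[{"tx":0.042,"ty":0.0195,"tz":0,"rx":0,"ry":0,"rz":0,"hand":0},{"tx":0.042,"ty":0.0195,"tz":0,"rx":0,"ry":0,"rz":0,"hand":0},{"tx":0.042,"ty":0.0195,"tz":0,"rx":0,"ry":0,"rz":0,"hand":0},{"tx":0.042,"ty":0.0195,"tz":0,"rx":0,"ry":0,"rz":0,"hand":0},{"tx":0.042,"ty":0.0195,"tz":0,"rx":0,"ry":0,"rz":0,"hand":0},{"tx":0.042,"ty":0.0195,"tz":0,"rx":0,"ry":0,"rz":0,"hand":0},{"tx":0.042,"ty":0.0195,"tz":0,"rx":0,"ry":0,"rz":0,"hand":0},{"tx":0.042,"ty":0.0195,"tz":0,"rx":0,"ry":0,"rz":0,"hand":0}]'
python3 - <<'E'
from h import *
from cell import arm
s=arm.observe();st(s);tgt(s,d2w(0,-.275,.26),75)
E
```

```text
time: 0.85
tool_pos: [0.2283, -0.5788, 0.258]
tcp_rot: [0.782, 0.624, 0.002, -0.004]
ft_force: [0.6, 0.3, -0.1]
gripper_width: -0.0002
time: 1.65
tool_pos: [0.4583, -0.2819, 0.2573]
tcp_rot: [0.785, 0.62, 0.001, -0.004]
ft_force: [0.9, -0.8, -1.0]
gripper_width: -0.0
t 1.65 deck mm [ -50.3 -348.4  257.3] F deck [1.1, -0.6, -1.0] w -0.0
rot deg [-0.28 -0.41  1.57]
tool delta mm [72.  52.2 -2.4]
```

```bash
python3 -m handwheel '[{"tx":0.036,"ty":0.026,"tz":0,"rx":0,"ry":0,"rz":0.8,"hand":0},{"tx":0.03,"ty":0.026,"tz":0,"rx":0,"ry":0,"rz":0.8,"hand":0},{"tx":0,"ty":0,"tz":0.04,"rx":0,"ry":0,"rz":0,"hand":0},{"tx":0,"ty":0,"tz":0.04,"rx":0,"ry":0,"rz":0,"hand":0},{"tx":0,"ty":0,"tz":0.04,"rx":0,"ry":0,"rz":0,"hand":0},{"tx":0,"ty":0,"tz":0,"rx":0,"ry":0,"rz":0,"hand":0}]'
python3 - <<'E'
from h import *
from cell import arm
s=arm.observe();st(s);tgt(s,d2w(0,-.25,.07),75)
for n in ["top","wrist"]:
    c=arm.read_camera(n);im=c["color"][:,:,::-1]
    if n=="top": im=cv2.resize(im[110:235,170:370],None,fx=4,fy=4,interpolation=cv2.INTER_CUBIC);np.savez("top1.npz",**c)
    cv2.imwrite(f"pics/{n}1.png",im)
E
```

```text
time: 2.25
tool_pos: [0.5324, -0.2196, 0.1356]
tcp_rot: [0.79, 0.613, 0.003, -0.002]
ft_force: [-1.2, 0.4, -0.3]
gripper_width: -0.0001
t 2.25 deck mm [   5.2 -269.   135.6] F deck [-1.3, 0.1, -0.3] w -0.0001
rot deg [ 0.06 -0.39  0.59]
tool delta mm [18.6 -5.1 65.7]
```

View pics/wrist1.png

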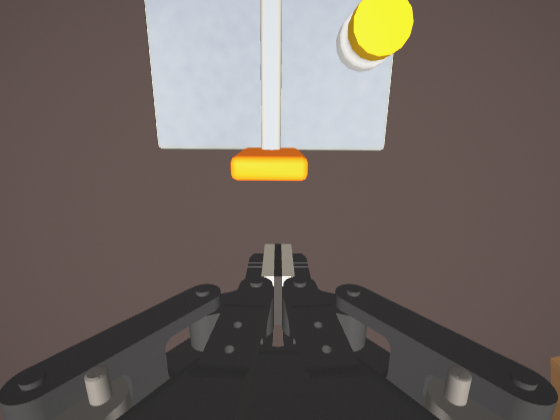

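View pics/top1.png

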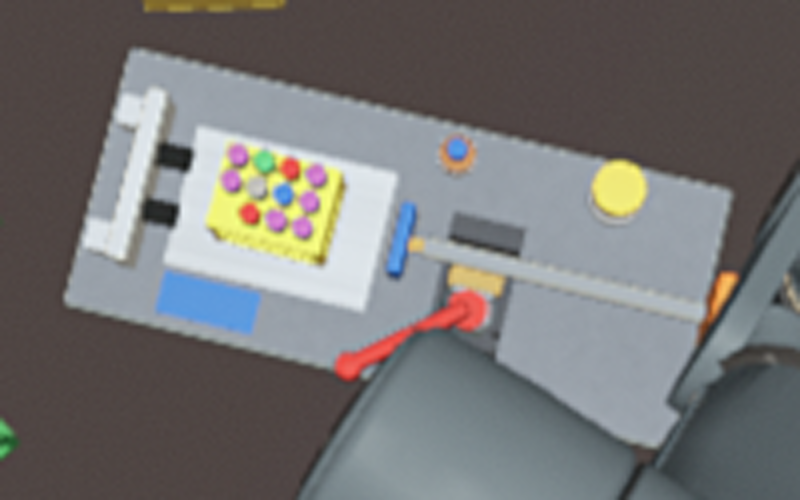

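```bash
python3 -m handwheel '[{"tx":0,"ty":-0.0025,"tz":0.03,"rx":0,"ry":0,"rz":0.5,"hand":0},{"tx":0,"ty":-0.0025,"tz":0.03,"rx":0,"ry":0,"rz":0,"hand":0},{"tx":0.01,"ty":0,"tz":0,"rx":0,"ry":0,"rz":0,"hand":0},{"tx":0.005,"ty":0,"tz":0,"rx":0,"ry":0,"rz":0,"hand":0},{"tx":0.002,"ty":0,"tz":0,"rx":0,"ry":0,"rz":0,"hand":0}]'
python3 - <<'E'
from h import *
from cell import arm
s=arm.observe();st(s);tgt(s,d2w(0,-.25,.075),75)
E
```

```text
time: 2.85
tool_pos: [0.5452, -0.2103, 0.0924]
tcp_rot: [0.794, 0.608, 0.009, 0.016]
ft_force: [0.1, -0.9, 0.9]
gripper_width: 0.0002
t 2.85 deck mm [  15.2 -256.7   92.4] F deck [0.3, -0.8, 0.9] w 0.0002
rot deg [ 2.05  0.27 -0.08]
tool delta mm [  6.8 -15.8  16.8]
```

```bash
python3 -m handwheel '[{"tx":0,"ty":0,"tz":0,"rx":0,"ry":0,"rz":0,"hand":0},{"tx":0,"ty":0,"tz":0,"rx":0,"ry":0,"rz":0,"hand":0}]'
python3 - <<'E'
from h import *
from cell import arm
s=arm.observe();st(s);tgt(s,d2w(0,-.25,.075),75)
print(np.round(s["joint_pos"],3),np.round(s["joint_velocities"],3),np.round(s["effort"],1))
c=arm.read_camera("scene")
cv2.imwrite("pics/scene2.png",cv2.resize(c["color"][130:320,140:420,::-1],None,fx=2.8,fy=2.8))
E
```

```text
time: 3.05
tool_pos: [0.5475, -0.2108, 0.0963]
tcp_rot: [0.793, 0.609, 0.01, 0.019]
ft_force: [-0.3, -0.2, 0.4]
gripper_width: 0.0002
t 3.05 deck mm [  17.5 -256.6   96.3] F deck [-0.2, -0.3, 0.4] w 0.0002
rot deg [ 2.43  0.39 -0.  ]
tool delta mm [  6.7 -18.4  20.4]
[-0.561  0.647  1.674  0.009  0.778 -0.305] [ 0.003 -0.024 -0.011 -0.002  0.009  0.002] [  0.1 -43.3 -11.8   0.   -0.1   0. ]
```

View pics/scene2.png

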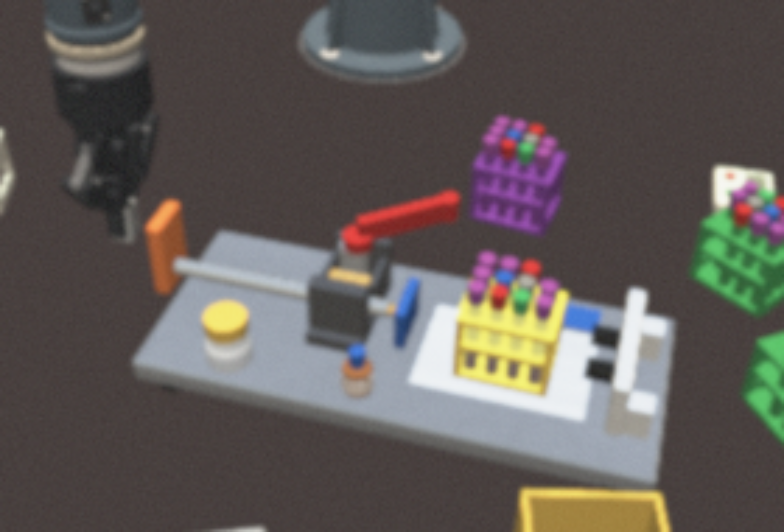

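```bash
python3 -m handwheel '[{"tx":0,"ty":-0.009,"tz":0.01,"rx":1.2,"ry":0.2,"rz":0,"hand":0},{"tx":0,"ty":-0.009,"tz":0.01,"rx":1.2,"ry":0.2,"rz":0,"hand":0},{"tx":0,"ty":0,"tz":0,"rx":0,"ry":0,"rz":0,"hand":0}]'
python3 - <<'E'
from h import *
from cell import arm
s=arm.observe();st(s);tgt(s,d2w(0,-.25,.075),75)
print(np.round(s["joint_pos"],3),np.round(s["joint_velocities"],3))
E
```

```text
time: 3.4
tool_pos: [0.5295, -0.2064, 0.0751]
tcp_rot: [0.793, 0.609, -0.0, -0.001]
ft_force: [-0.8, 0.4, -0.4]
gripper_width: -0.0002
t 3.4 deck mm [  -1.  -257.1   75.1] F deck [-0.9, 0.2, -0.4] w -0.0002
rot deg [-0.1  -0.02 -0.02]
tool delta mm [7.1 1.  0.1]
[-0.568  0.676  1.698 -0.     0.769 -0.306] [-0.003 -0.007 -0.013  0.002 -0.007 -0.001]
```

```bash
python3 -m handwheel '[{"tx":0.005,"ty":0,"tz":0,"rx":0,"ry":0,"rz":0,"hand":0},{"tx":0.005,"ty":0,"tz":0,"rx":0,"ry":0,"rz":0,"hand":0},{"tx":0.004,"ty":0,"tz":0,"rx":0,"ry":0,"rz":0,"hand":0},{"tx":0.003,"ty":0,"tz":0,"rx":0,"ry":0,"rz":0,"hand":0}]'
python3 -c "
from h import *
from cell import arm
s=arm.observe();st(s);tgt(s,d2w(0,-.24,.075),75)"
python3 -m handwheel '[{"tx":0.003,"ty":0,"tz":0,"rx":0,"ry":0,"rz":0,"hand":0},{"tx":0.003,"ty":0,"tz":0,"rx":0,"ry":0,"rz":0,"hand":0},{"tx":0.003,"ty":0,"tz":0,"rx":0,"ry":0,"rz":0,"hand":0}]'
python3 -c "
from h import *
from cell import arm
s=arm.observe();st(s);tgt(s,d2w(0,-.24,.075),75)"
```

```text
time: 3.8
tool_pos: [0.5326, -0.1924, 0.0739]
tcp_rot: [0.793, 0.61, -0.003, 0.0]
ft_force: [-4.5, -8.1, -0.3]
gripper_width: -0.0002
t 3.8 deck mm [  -1.6 -242.7   73.9] F deck [-2.3, -9.0, -0.3] w -0.0002
rot deg [-0.23  0.31  0.13]
tool delta mm [ 2.7  1.6 -1.2]
time: 4.1
tool_pos: [0.5335, -0.1894, 0.0741]
tcp_rot: [0.791, 0.612, -0.008, 0.003]
ft_force: [-3.8, -8.6, -1.4]
gripper_width: -0.0002
t 4.1 deck mm [  -1.5 -239.6   74.1] F deck [-1.4, -9.3, -1.4] w -0.0002
rot deg [-0.26  0.97  0.48]
tool delta mm [-0.4  1.5 -0.9]
```

```bash
python3 -m handwheel '[{"tx":0.006,"ty":0,"tz":0,"rx":0,"ry":-0.2,"rz":0,"hand":0},{"tx":0.006,"ty":0,"tz":0,"rx":0,"ry":-0.2,"rz":0,"hand":0},{"tx":0.006,"ty":0,"tz":0,"rx":0,"ry":-0.2,"rz":0,"hand":0},{"tx":0.006,"ty":0,"tz":0,"rx":0,"ry":-0.2,"rz":0,"hand":0},{"tx":0.006,"ty":0,"tz":0,"rx":0,"ry":-0.2,"rz":0,"hand":0}]'
python3 -c "
from h import *
from cell import arm
s=arm.observe();st(s);tgt(s,d2w(0,-.24,.075),75)
c=arm.read_camera('top');np.savez('top2.npz',**c)
cv2.imwrite('pics/top2.png',cv2.resize(c['color'][110:235,170:370,::-1],None,fx=4,fy=4,interpolation=cv2.INTER_CUBIC))
"
```

```text
time: 4.6
tool_pos: [0.5385, -0.1711, 0.0745]
tcp_rot: [0.788, 0.615, -0.023, 0.015]
ft_force: [-2.6, -7.4, 0.3]
gripper_width: -0.0
t 4.6 deck mm [  -1.5 -220.5   74.5] F deck [-0.6, -7.9, 0.3] w -0.0
rot deg [-0.29  3.13  0.91]
tool delta mm [-19.5   1.2   0.6]
```

View pics/top2.png

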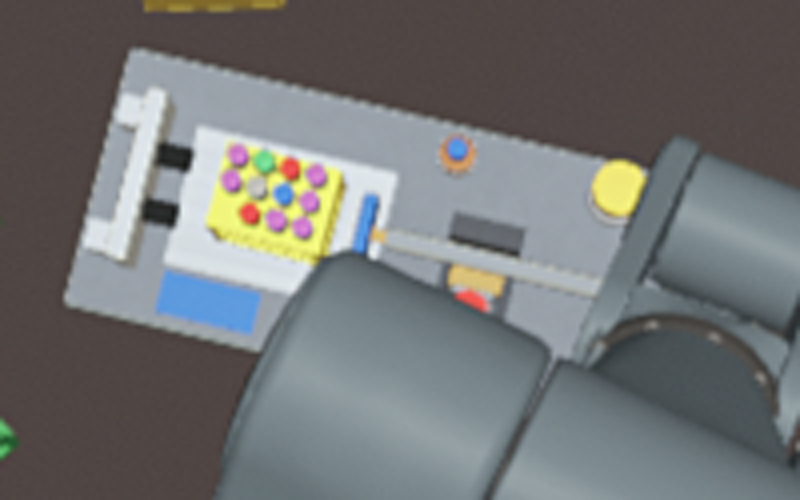

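```bash
python3 -m handwheel '[{"tx":0.005,"ty":0,"tz":0,"rx":0,"ry":1,"rz":0.2,"hand":0},{"tx":0.005,"ty":0,"tz":0,"rx":0,"ry":1,"rz":0.2,"hand":0},{"tx":0.004,"ty":0,"tz":0,"rx":0,"ry":0.7,"rz":0.2,"hand":0}]'
python3 -c "
from h import *
from cell import arm
s=arm.observe();st(s);tgt(s,d2w(0,-.24,.075),75)"
```

```text
time: 4.95
tool_pos: [0.5408, -0.1619, 0.0741]
tcp_rot: [0.79, 0.613, -0.008, 0.003]
ft_force: [-3.6, -9.4, -2.3]
gripper_width: -0.0001
t 4.95 deck mm [  -1.6 -211.1   74.1] F deck [-1.0, -10.1, -2.3] w -0.0001
rot deg [-0.33  0.97  0.66]
tool delta mm [-28.9   1.3  -0.4]
```

```bash
python3 -m handwheel '[{"tx":0.004,"ty":0,"tz":0,"rx":0,"ry":0.6,"rz":0.2,"hand":0},{"tx":0.004,"ty":0,"tz":0,"rx":0,"ry":0.6,"rz":0.2,"hand":0},{"tx":0.004,"ty":0,"tz":0,"rx":0,"ry":0.6,"rz":0.2,"hand":0},{"tx":0.004,"ty":0,"tz":0,"rx":0,"ry":0.6,"rz":0.2,"hand":0}]'
python3 -c "
from h import *
from cell import arm
s=arm.observe();st(s);tgt(s,d2w(0,-.24,.075),75)"
python3 -m handwheel '[{"tx":0.004,"ty":0,"tz":0,"rx":0,"ry":0.5,"rz":0.1,"hand":0},{"tx":0.004,"ty":0,"tz":0,"rx":0,"ry":0.5,"rz":0.1,"hand":0},{"tx":0.004,"ty":0,"tz":0,"rx":0,"ry":0.5,"rz":0.1,"hand":0}]'
python3 -c "
from h import *
from cell import arm
s=arm.observe();st(s);tgt(s,d2w(0,-.24,.075),75)
c=arm.read_camera('top');np.savez('top3.npz',**c)
cv2.imwrite('pics/top3.png',cv2.resize(c['color'][110:235,170:370,::-1],None,fx=4,fy=4,interpolation=cv2.INTER_CUBIC))"
```

```text
time: 5.35
tool_pos: [0.5427, -0.1543, 0.0737]
tcp_rot: [0.792, 0.61, 0.002, -0.006]
ft_force: [-4.1, -8.9, -1.7]
gripper_width: 0.0001
t 5.35 deck mm [  -1.8 -203.3   73.7] F deck [-1.6, -9.7, -1.7] w 0.0001
rot deg [-0.4  -0.66  0.22]
tool delta mm [-36.7   1.6  -1.7]
time: 5.65
tool_pos: [0.544, -0.1493, 0.0736]
tcp_rot: [0.792, 0.61, 0.008, -0.011]
ft_force: [-5.7, -9.9, -2.4]
gripper_width: -0.0002
t 5.65 deck mm [  -1.8 -198.1   73.6] F deck [-3.0, -11.0, -2.4] w -0.0002
rot deg [-0.44 -1.49  0.24]
tool delta mm [-41.8   1.6  -2.5]
```

View pics/top3.png

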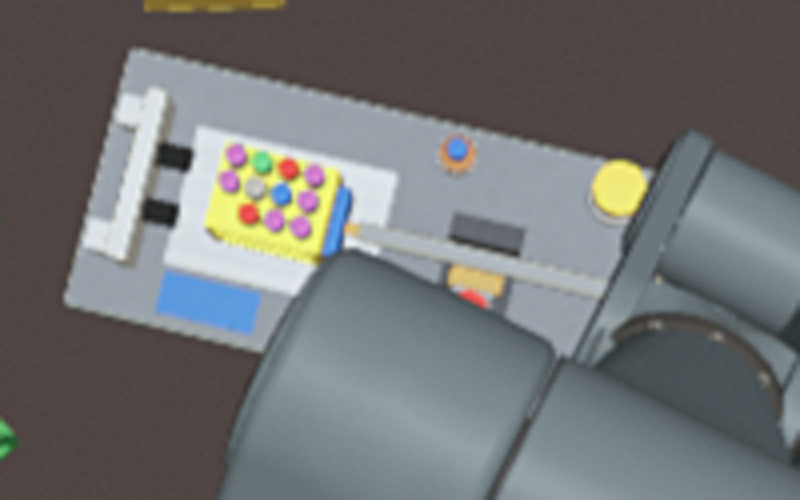

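```bash
python3 -m handwheel '[{"tx":0.004,"ty":0,"tz":0,"rx":0,"ry":0,"rz":0,"hand":0},{"tx":0.004,"ty":0,"tz":0,"rx":0,"ry":0,"rz":0,"hand":0},{"tx":0.004,"ty":0,"tz":0,"rx":0,"ry":0,"rz":0,"hand":0}]'
python3 -c "
from h import *
from cell import arm
s=arm.observe();st(s);tgt(s,d2w(0,-.24,.075),75)"
python3 -m handwheel '[{"tx":0.004,"ty":0,"tz":0,"rx":0,"ry":0.3,"rz":0,"hand":0},{"tx":0.004,"ty":0,"tz":0,"rx":0,"ry":0.3,"rz":0,"hand":0},{"tx":0.004,"ty":0,"tz":0,"rx":0,"ry":0.3,"rz":0,"hand":0}]'
python3 -c "
from h import *
from cell import arm
s=arm.observe();st(s);tgt(s,d2w(0,-.24,.075),75)
c=arm.read_camera('top');np.savez('top3.npz',**c)
cv2.imwrite('pics/top4.png',cv2.resize(c['color'][110:235,170:370,::-1],None,fx=4,fy=4,interpolation=cv2.INTER_CUBIC))"
```

```text
time: 6.0
tool_pos: [0.545, -0.1457, 0.0737]
tcp_rot: [0.79, 0.613, 0.002, -0.007]
ft_force: [-4.7, -9.8, -1.5]
gripper_width: 0.0001
t 6.0 deck mm [  -1.7 -194.4   73.7] F deck [-2.0, -10.7, -1.5] w 0.0001
rot deg [-0.48 -0.69  0.57]
tool delta mm [-45.6   1.3  -1.8]
time: 6.3
tool_pos: [0.5461, -0.1417, 0.0737]
tcp_rot: [0.788, 0.615, 0.003, -0.008]
ft_force: [-4.8, -10.3, -1.2]
gripper_width: 0.0003
t 6.3 deck mm [  -1.7 -190.3   73.7] F deck [-2.0, -11.2, -1.2] w 0.0003
rot deg [-0.51 -0.81  0.92]
tool delta mm [-49.7   0.9  -2. ]
```

View pics/top4.png

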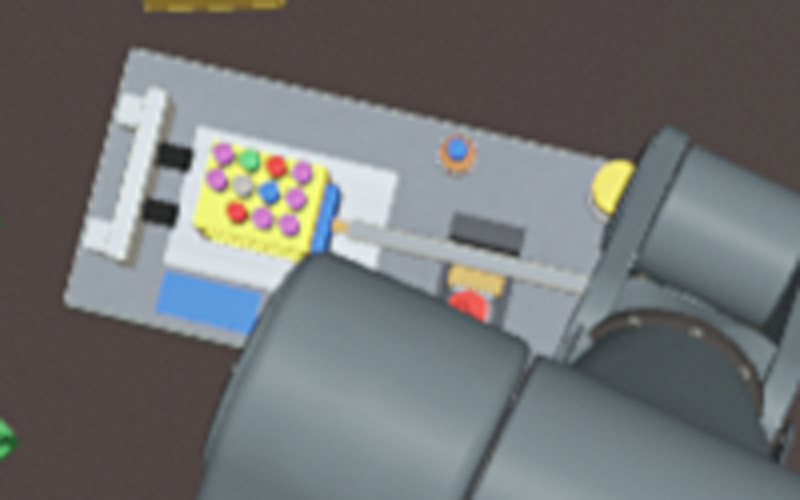

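```bash
python3 -m handwheel '[{"tx":0.004,"ty":0,"tz":0,"rx":0,"ry":0.2,"rz":0.3,"hand":0},{"tx":0.004,"ty":0,"tz":0,"rx":0,"ry":0.1,"rz":0.3,"hand":0},{"tx":0.004,"ty":0,"tz":0,"rx":0,"ry":0.1,"rz":0.3,"hand":0},{"tx":0.004,"ty":0,"tz":0,"rx":0,"ry":0.1,"rz":0.3,"hand":0}]'
python3 -c "
from h import *
from cell import arm
s=arm.observe();st(s);tgt(s,d2w(0,-.24,.075),75)"
python3 -m handwheel '[{"tx":0.004,"ty":0,"tz":0,"rx":0,"ry":0.2,"rz":0.2,"hand":0},{"tx":0.004,"ty":0,"tz":0,"rx":0,"ry":0.2,"rz":0.2,"hand":0}]'
python3 -c "
from h import *
from cell import arm
s=arm.observe();st(s);tgt(s,d2w(0,-.24,.075),75)
c=arm.read_camera('top');np.savez('top3.npz',**c)
cv2.imwrite('pics/top5.png',cv2.resize(c['color'][110:235,170:370,::-1],None,fx=4,fy=4,interpolation=cv2.INTER_CUBIC))"
```

```text
time: 6.75
tool_pos: [0.5472, -0.1366, 0.0738]
tcp_rot: [0.793, 0.61, -0.002, -0.005]
ft_force: [-4.8, -10.1, -1.2]
gripper_width: -0.0
t 6.75 deck mm [  -1.9 -185.    73.8] F deck [-2.0, -11.0, -1.2] w -0.0
rot deg [-0.6  -0.24  0.14]
tool delta mm [-55.    1.8  -1.4]
time: 6.95
tool_pos: [0.5478, -0.134, 0.0738]
tcp_rot: [0.794, 0.609, -0.003, -0.005]
ft_force: [-4.0, -10.3, -0.9]
gripper_width: -0.0003
t 6.95 deck mm [  -2.  -182.4   73.8] F deck [-1.2, -11.0, -0.9] w -0.0003
rot deg [-0.65 -0.1  -0.03]
tool delta mm [-57.6   2.1  -1.3]
```

View pics/top5.png

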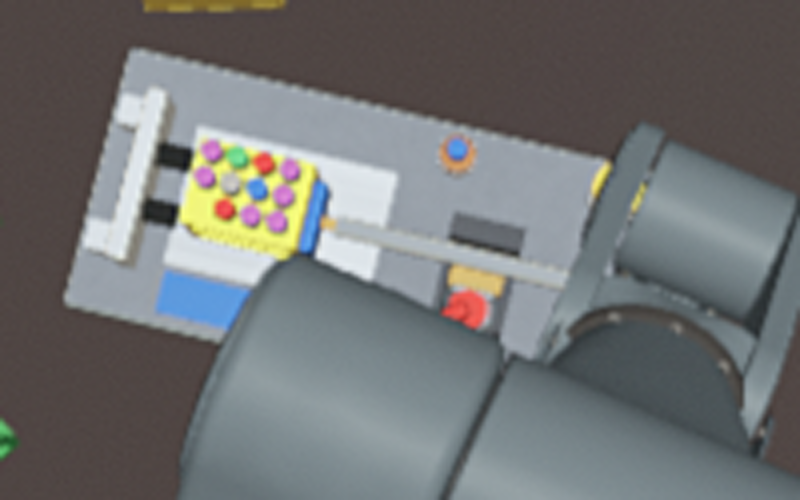

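```bash
for i in 1; do :; done; python3 -m handwheel '[{"tx":0.0037,"ty":0,"tz":0,"rx":0,"ry":0.2,"rz":0,"hand":0},{"tx":0.0037,"ty":0,"tz":0,"rx":0,"ry":0.2,"rz":0,"hand":0}]'
python3 -c "
from h import *
from cell import arm
s=arm.observe();st(s);tgt(s,d2w(0,-.24,.075),75)"
python3 -m handwheel '[{"tx":0.0037,"ty":0,"tz":0,"rx":0,"ry":0.2,"rz":0,"hand":0},{"tx":0.0037,"ty":0,"tz":0,"rx":0,"ry":0.2,"rz":0,"hand":0}]'
python3 -c "
from h import *
from cell import arm
s=arm.observe();st(s);tgt(s,d2w(0,-.24,.075),75)"
python3 -m handwheel '[{"tx":0.0037,"ty":0,"tz":0,"rx":0,"ry":0.2,"rz":0,"hand":0},{"tx":0.0037,"ty":0,"tz":0,"rx":0,"ry":0.2,"rz":0,"hand":0}]'
python3 -c "
from h import *
from cell import arm
s=arm.observe();st(s);tgt(s,d2w(0,-.24,.075),75)"
```

```text
time: 7.2
tool_pos: [0.5484, -0.1319, 0.0738]
tcp_rot: [0.792, 0.61, -0.004, -0.005]
ft_force: [-4.5, -11.2, -1.7]
gripper_width: -0.0001
t 7.2 deck mm [  -2.1 -180.1   73.8] F deck [-1.5, -12.0, -1.7] w -0.0001
rot deg [-0.69  0.02  0.2 ]
tool delta mm [-59.9   1.8  -1.2]
time: 7.4
tool_pos: [0.5489, -0.1299, 0.0739]
tcp_rot: [0.791, 0.612, -0.005, -0.004]
ft_force: [-5.0, -10.4, 0.2]
gripper_width: 0.0001
t 7.4 deck mm [  -2.  -178.1   73.9] F deck [-2.1, -11.3, 0.2] w 0.0001
rot deg [-0.72  0.15  0.43]
tool delta mm [-61.9   1.5  -1. ]
time: 7.6
tool_pos: [0.5495, -0.1281, 0.0739]
tcp_rot: [0.79, 0.613, -0.006, -0.004]
ft_force: [-4.3, -10.4, -0.7]
gripper_width: -0.0
t 7.6 deck mm [  -2.  -176.2   73.9] F deck [-1.5, -11.2, -0.7] w -0.0
rot deg [-0.75  0.27  0.66]
tool delta mm [-63.9   1.2  -0.8]
```

```bash
python3 -m handwheel '[{"tx":0.0037,"ty":0,"tz":0,"rx":0,"ry":0.2,"rz":0.2,"hand":0},{"tx":0.0037,"ty":0,"tz":0,"rx":0,"ry":0.2,"rz":0.2,"hand":0}]'
python3 -c "
from h import *
from cell import arm
s=arm.observe();st(s)"
python3 -m handwheel '[{"tx":0.0037,"ty":0,"tz":0,"rx":0,"ry":0.2,"rz":0.2,"hand":0}]'
python3 -c "
from h import *
from cell import arm
s=arm.observe();st(s)"
python3 -m handwheel '[{"tx":0.0037,"ty":0,"tz":0,"rx":0,"ry":0.2,"rz":0.2,"hand":0}]'
python3 -c "
from h import *
from cell import arm
s=arm.observe();st(s)
c=arm.read_camera('top');np.savez('top3.npz',**c)
cv2.imwrite('pics/top6.png',cv2.resize(c['color'][110:235,170:370,::-1],None,fx=4,fy=4,interpolation=cv2.INTER_CUBIC))"
```

```text
time: 7.8
tool_pos: [0.5499, -0.1262, 0.074]
tcp_rot: [0.791, 0.612, -0.007, -0.003]
ft_force: [-4.6, -12.1, -0.1]
gripper_width: -0.0001
t 7.8 deck mm [  -2.  -174.3   74. ] F deck [-1.3, -12.9, -0.1] w -0.0001
time: 7.9
tool_pos: [0.55, -0.1258, 0.074]
tcp_rot: [0.791, 0.612, -0.008, -0.003]
ft_force: [-6.2, -14.2, -2.4]
gripper_width: -0.0001
t 7.9 deck mm [  -2.1 -173.8   74. ] F deck [-2.3, -15.3, -2.4] w -0.0001
time: 8.0
tool_pos: [0.55, -0.1257, 0.074]
tcp_rot: [0.791, 0.611, -0.009, -0.002]
ft_force: [-6.7, -14.2, -1.3]
gripper_width: -0.0001
t 8.0 deck mm [  -2.1 -173.8   74. ] F deck [-2.8, -15.5, -1.3] w -0.0001
```

View pics/top6.png

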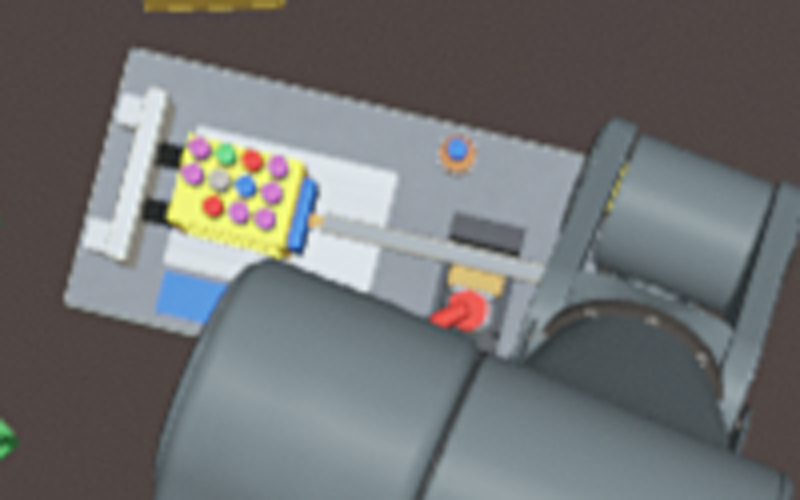

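```bash
python3 -m handwheel '[{"tx":0.004,"ty":0,"tz":0,"rx":0,"ry":0,"rz":0,"hand":0},{"tx":0.004,"ty":0,"tz":0,"rx":0,"ry":0,"rz":0,"hand":0}]'
python3 -c "
from h import *
from cell import arm
s=arm.observe();st(s)
s=arm.observe();st(s)"
python3 -m handwheel '[{"tx":0.004,"ty":0,"tz":0,"rx":0,"ry":0,"rz":0,"hand":0}]'
python3 -c "
from h import *
from cell import arm
s=arm.observe();st(s)"
```

```text
time: 8.25
tool_pos: [0.55, -0.1259, 0.0742]
tcp_rot: [0.79, 0.613, -0.015, 0.001]
ft_force: [-5.5, -16.0, -1.0]
gripper_width: 0.0001
t 8.25 deck mm [  -2.  -173.9   74.2] F deck [-1.2, -16.9, -1.0] w 0.0001
t 8.25 deck mm [  -2.  -173.9   74.2] F deck [-1.2, -16.9, -1.0] w 0.0001
time: 8.35
tool_pos: [0.5499, -0.1261, 0.0743]
tcp_rot: [0.789, 0.615, -0.018, 0.003]
ft_force: [-5.9, -15.6, -0.7]
gripper_width: 0.0002
t 8.35 deck mm [  -2.1 -174.1   74.3] F deck [-1.6, -16.6, -0.7] w 0.0002
```

```bash
python3 -m handwheel '[{"tx":-0.01,"ty":0,"tz":0,"rx":0,"ry":1,"rz":0.3,"hand":0},{"tx":-0.02,"ty":0,"tz":0,"rx":0,"ry":1,"rz":0.3,"hand":0},{"tx":-0.005,"ty":0,"tz":-0.03,"rx":0,"ry":0,"rz":0,"hand":0},{"tx":0,"ty":0,"tz":-0.035,"rx":0,"ry":0,"rz":0,"hand":0},{"tx":0,"ty":0,"tz":-0.03,"rx":0,"ry":0,"rz":0,"hand":0},{"tx":0,"ty":0,"tz":0,"rx":0,"ry":0,"rz":0,"hand":0}]'
python3 -c "
from h import *
from cell import arm
s=arm.observe();st(s);tgt(s,d2w(-.067,.016,.16),75)"
```

```text
time: 8.95
tool_pos: [0.5428, -0.1616, 0.1726]
tcp_rot: [0.792, 0.61, -0.004, -0.008]
ft_force: [0.7, -0.8, -0.1]
gripper_width: 0.0
t 8.95 deck mm [   0.3 -210.3  172.6] F deck [0.9, -0.6, -0.1] w 0.0
rot deg [-1.03 -0.17  0.21]
tool delta mm [226.5 -66.2  14.5]
```

```bash
python3 -m handwheel '[{"tx":0.035,"ty":-0.011,"tz":0,"rx":-0.5,"ry":0,"rz":0,"hand":0},{"tx":0.035,"ty":-0.011,"tz":0,"rx":-0.5,"ry":0,"rz":0,"hand":0},{"tx":0.035,"ty":-0.011,"tz":0,"rx":0,"ry":0,"rz":0,"hand":0},{"tx":0.035,"ty":-0.011,"tz":0,"rx":0,"ry":0,"rz":0,"hand":0},{"tx":0.035,"ty":-0.011,"tz":0,"rx":0,"ry":0,"rz":0,"hand":0},{"tx":0.035,"ty":-0.011,"tz":0,"rx":0,"ry":0,"rz":0,"hand":0},{"tx":0,"ty":0,"tz":0,"rx":0,"ry":0,"rz":0,"hand":0}]'
python3 -c "
from h import *
from cell import arm
s=arm.observe();st(s);tgt(s,d2w(-.067,.016,.16),75)
print(np.round(s['joint_pos'],2))
c=arm.read_camera('wrist');cv2.imwrite('pics/w7.png',c['color'][:,:,::-1])
c=arm.read_camera('scene');cv2.imwrite('pics/s7.png',cv2.resize(c['color'][130:320,140:420,::-1],None,fx=2.8,fy=2.8))"
```

```text
time: 9.65
tool_pos: [0.5321, 0.0667, 0.171]
tcp_rot: [0.793, 0.609, 0.001, -0.0]
ft_force: [-1.1, 0.2, 0.3]
gripper_width: 0.0
t 9.65 deck mm [-69.2   7.4 171. ] F deck [-1.1, -0.1, 0.3] w 0.0
rot deg [ 0.1  -0.14  0.05]
tool delta mm [ 8.6  2.2 11. ]
[-0.09  0.49  1.72  0.    0.93  0.17]
```

View pics/w7.png

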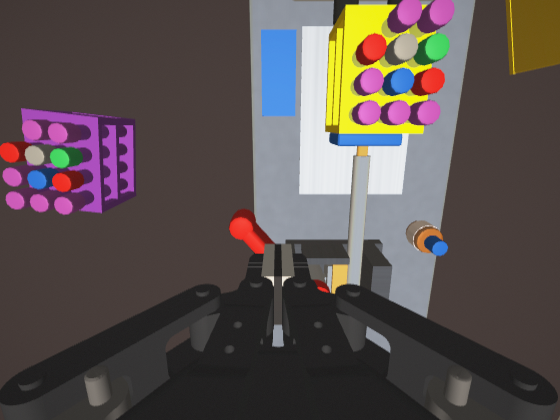

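View pics/s7.png

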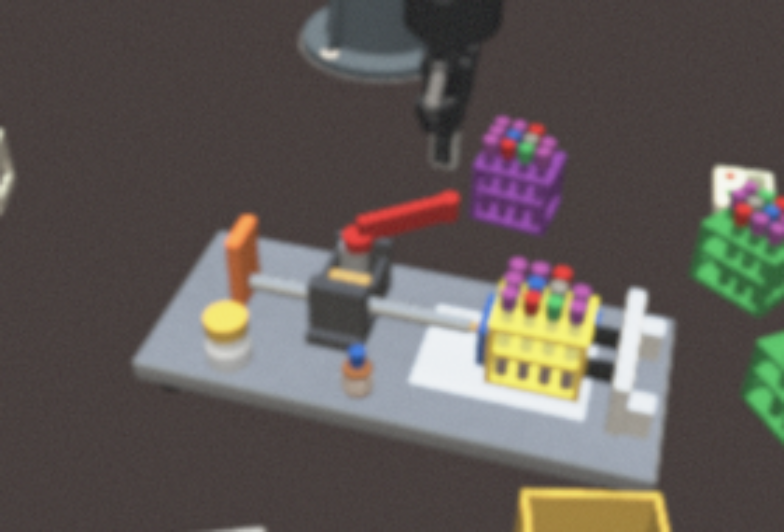

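```bash
python3 -c "
from h import *
c=dict(np.load('top0.npz'))
print(w2d(ray(c,170+347/4,110+366/4,.118)), w2d(ray(c,170+470/4,110+309/4,.118)))"
python3 -m handwheel '[{"tx":0.006,"ty":0.006,"tz":0,"rx":0,"ry":0,"rz":0,"hand":0},{"tx":0.004,"ty":0.004,"tz":0.02,"rx":0,"ry":0,"rz":0,"hand":0},{"tx":0,"ty":0,"tz":0.025,"rx":0,"ry":0,"rz":0,"hand":0},{"tx":0,"ty":0,"tz":0.025,"rx":0,"ry":0,"rz":0,"hand":0},{"tx":0,"ty":0,"tz":0,"rx":0,"ry":0,"rz":0,"hand":0}]'
python3 -c "
from h import *
from cell import arm
s=arm.observe();st(s);tgt(s,d2w(-.065,.016,.1),75)"
```

```text
[-0.0962031   0.00546544  0.118     ] [-0.04034008 -0.06423991  0.118     ]
time: 10.25
tool_pos: [0.5517, 0.0656, 0.0997]
tcp_rot: [0.796, 0.605, 0.004, 0.004]
ft_force: [0.2, -0.8, -0.1]
gripper_width: -0.0
t 10.25 deck mm [-50.   11.4  99.7] F deck [0.4, -0.7, -0.1] w -0.0
rot deg [ 0.6  -0.09 -0.53]
tool delta mm [  4.4 -15.1  -0.5]
```

```bash
python3 -m handwheel '[{"tx":0.002,"ty":-0.008,"tz":0,"rx":0.3,"ry":0,"rz":-0.3,"hand":0},{"tx":0.001,"ty":-0.008,"tz":0,"rx":0.3,"ry":0,"rz":-0.2,"hand":0},{"tx":-0.002,"ty":-0.004,"tz":0,"rx":0,"ry":0,"rz":0,"hand":0},{"tx":-0.002,"ty":-0.003,"tz":0,"rx":0,"ry":0,"rz":0,"hand":0}]'
cat >> h.py <<'E'
def lev(s):
    st(s);p=w2d(s["tool_pos"])*1000+[40,60,0];f=np.array(s["ft_force"])
    R=np.hypot(*p[:2]);ph=np.degrees(np.arctan2(p[1],p[0]))
    t=np.array([-p[1],p[0]])/R; fd=np.array([f[:2]@E1,f[:2]@E2])
    print("R",R.round(1),"phi",ph.round(1),"Ftan",(fd@t).round(1),"Frad",(fd@p[:2]/R).round(1))
    for k in range(1,5):
        # 5mm chord steps, R->78
        r0=R;R2=R+np.clip(76-R,-1.0,1.0);ph2=ph+np.degrees(5/R2)
        q0=np.array([r0*np.cos(np.radians(ph)),r0*np.sin(np.radians(ph))]);q=np.array([R2*np.cos(np.radians(ph2)),R2*np.sin(np.radians(ph2))])
        d=q-q0;print(" step tx %.1f ty %.1f"%(d[1],d[0]));R,ph=R2,ph2
    tgt(s,[*s["tool_pos"][:2],.1],75)
E
python3 -c "
from h import *
from cell import arm
lev(arm.observe())"
```

```text
time: 10.65
tool_pos: [0.5305, 0.0692, 0.102]
tcp_rot: [0.794, 0.608, 0.002, 0.001]
ft_force: [0.8, 0.2, -0.9]
gripper_width: -0.0003
t 10.65 deck mm [-71.3   9.5 102. ] F deck [0.7, 0.4, -0.9] w -0.0003
R 76.2 phi 114.3 Ftan -0.8 Frad 0.1
 step tx -2.4 ty -4.4
 step tx -2.5 ty -4.3
 step tx -2.8 ty -4.2
 step tx -3.0 ty -4.0
rot deg [ 0.22 -0.14 -0.18]
tool delta mm [-0. -0.  2.]
```

```bash
python3 -m handwheel '[{"tx":-0.0024,"ty":-0.0044,"tz":0.001,"rx":0,"ry":0,"rz":0,"hand":0},{"tx":-0.0026,"ty":-0.0043,"tz":0,"rx":0,"ry":0,"rz":0,"hand":0},{"tx":-0.0028,"ty":-0.0042,"tz":0,"rx":0,"ry":0,"rz":0,"hand":0},{"tx":-0.003,"ty":-0.004,"tz":0,"rx":0,"ry":0,"rz":0,"hand":0}]'
python3 -c "
from h import *
from cell import arm
lev(arm.observe())"
```

```text
time: 11.05
tool_pos: [0.5135, 0.0624, 0.1032]
tcp_rot: [0.794, 0.608, 0.006, 0.004]
ft_force: [2.4, -1.6, -1.8]
gripper_width: -0.0002
t 11.05 deck mm [-86.   -1.5 103.2] F deck [2.7, -0.9, -1.8] w -0.0002
R 74.4 phi 128.2 Ftan -1.6 Frad -2.4
 step tx -2.4 ty -4.4
 step tx -3.0 ty -4.0
 step tx -3.7 ty -3.4
 step tx -3.9 ty -3.1
rot deg [ 0.81 -0.23 -0.14]
tool delta mm [-0.  -0.   3.2]
```

```bash
python3 -m handwheel '[{"tx":-0.0026,"ty":-0.0043,"tz":0.001,"rx":0.3,"ry":0,"rz":0,"hand":0},{"tx":-0.003,"ty":-0.004,"tz":0.001,"rx":0.3,"ry":0,"rz":0,"hand":0},{"tx":-0.0035,"ty":-0.0036,"tz":0.001,"rx":0.3,"ry":0,"rz":0,"hand":0},{"tx":-0.0037,"ty":-0.0034,"tz":0.001,"rx":0.3,"ry":0,"rz":0,"hand":0}]'
python3 -c "
from h import *
from cell import arm
lev(arm.observe())"
```

```text
time: 11.45
tool_pos: [0.4998, 0.0523, 0.101]
tcp_rot: [0.794, 0.608, 0.004, 0.0]
ft_force: [4.0, 1.3, 3.6]
gripper_width: 0.0
t 11.45 deck mm [-96.7 -14.8 101. ] F deck [3.6, 2.3, 3.6] w 0.0
R 72.5 phi 141.4 Ftan -4.0 Frad -1.3
 step tx -3.4 ty -3.8
 step tx -3.6 ty -3.5
 step tx -3.9 ty -3.3
 step tx -4.3 ty -2.6
rot deg [ 0.27 -0.34 -0.16]
tool delta mm [-0. -0.  1.]
```

```bash
python3 -m handwheel '[{"tx":-0.0034,"ty":-0.0038,"tz":0,"rx":0.1,"ry":0,"rz":0,"hand":0},{"tx":-0.0036,"ty":-0.0035,"tz":0,"rx":0.1,"ry":0,"rz":0,"hand":0},{"tx":-0.0039,"ty":-0.0033,"tz":0,"rx":0.1,"ry":0,"rz":0,"hand":0},{"tx":-0.0042,"ty":-0.003,"tz":0,"rx":0.1,"ry":0,"rz":0,"hand":0}]'
python3 -c "
from h import *
from cell import arm
lev(arm.observe())"
```

```text
time: 11.85
tool_pos: [0.4884, 0.0408, 0.1011]
tcp_rot: [0.795, 0.607, 0.008, 0.001]
ft_force: [6.0, 2.3, -0.6]
gripper_width: 0.0002
t 11.85 deck mm [-104.7  -28.9  101.1] F deck [5.2, 3.8, -0.6] w 0.0002
R 71.8 phi 154.3 Ftan -5.7 Frad -3.1
 step tx -4.1 ty -2.9
 step tx -4.3 ty -2.6
 step tx -4.5 ty -2.3
 step tx -4.6 ty -2.0
rot deg [ 0.64 -0.62 -0.31]
tool delta mm [-0.  -0.   1.1]
```

```bash
python3 -m handwheel '[{"tx":-0.0041,"ty":-0.003,"tz":0,"rx":0.2,"ry":-0.2,"rz":-0.1,"hand":0},{"tx":-0.0043,"ty":-0.0027,"tz":0,"rx":0.2,"ry":-0.2,"rz":-0.1,"hand":0},{"tx":-0.0045,"ty":-0.0024,"tz":0,"rx":0.2,"ry":-0.2,"rz":-0.1,"hand":0},{"tx":-0.0046,"ty":-0.0021,"tz":0,"rx":0.2,"ry":-0.2,"rz":-0.1,"hand":0}]'
python3 -c "
from h import *
from cell import arm
lev(arm.observe())"
python3 -m handwheel '[{"tx":-0.0047,"ty":-0.002,"tz":0,"rx":0.2,"ry":-0.2,"rz":-0.1,"hand":0},{"tx":-0.0048,"ty":-0.0017,"tz":0,"rx":0.2,"ry":-0.2,"rz":-0.1,"hand":0},{"tx":-0.0049,"ty":-0.0014,"tz":0,"rx":0.2,"ry":-0.2,"rz":-0.1,"hand":0}]'
python3 -c "
from h import *
from cell import arm
lev(arm.observe())"
```

```text
time: 12.25
tool_pos: [0.4783, 0.0283, 0.1005]
tcp_rot: [0.794, 0.607, 0.004, 0.001]
ft_force: [6.6, 3.6, -0.5]
gripper_width: -0.0002
t 12.25 deck mm [-111.2  -43.6  100.5] F deck [5.4, 5.2, -0.5] w -0.0002
R 73.1 phi 167.0 Ftan -6.3 Frad -4.1
 step tx -4.7 ty -1.9
 step tx -4.8 ty -1.6
 step tx -4.9 ty -1.2
 step tx -5.0 ty 0.0
rot deg [ 0.38 -0.26 -0.2 ]
tool delta mm [-0.  -0.   0.5]
time: 12.55
tool_pos: [0.472, 0.0183, 0.1003]
tcp_rot: [0.794, 0.608, 0.001, 0.0]
ft_force: [5.0, 5.9, 1.5]
gripper_width: -0.0002
t 12.55 deck mm [-114.7  -54.9  100.3] F deck [3.3, 7.0, 1.5] w -0.0002
R 74.9 phi 176.1 Ftan -7.2 Frad -2.8
 step tx -4.9 ty -1.2
 step tx -5.0 ty 0.1
 step tx -5.0 ty 0.5
 step tx -4.9 ty 0.8
rot deg [ 0.05 -0.05 -0.11]
tool delta mm [-0.  -0.   0.3]
```

```bash
python3 -m handwheel '[{"tx":-0.005,"ty":-0.0005,"tz":0,"rx":0,"ry":0,"rz":0,"hand":0},{"tx":-0.005,"ty":0.0002,"tz":0,"rx":0,"ry":0,"rz":0,"hand":0},{"tx":-0.005,"ty":0.0006,"tz":0,"rx":0,"ry":0,"rz":0,"hand":0},{"tx":-0.0049,"ty":0.001,"tz":0,"rx":0,"ry":0,"rz":0,"hand":0}]'
python3 -c "
from h import *
from cell import arm
lev(arm.observe())"
```

```text
time: 12.95
tool_pos: [0.4649, 0.0036, 0.0994]
tcp_rot: [0.795, 0.606, 0.002, -0.005]
ft_force: [2.4, 3.8, 1.5]
gripper_width: 0.0
t 12.95 deck mm [-117.8  -70.9   99.4] F deck [1.4, 4.3, 1.5] w 0.0
R 78.5 phi -172.0 Ftan -4.1 Frad -2.0
 step tx -4.8 ty 1.8
 step tx -4.7 ty 2.1
 step tx -4.6 ty 2.0
 step tx -4.7 ty 1.8
rot deg [-0.38 -0.52 -0.34]
tool delta mm [ 0.  -0.  -0.6]
```

```bash
python3 -m handwheel '[{"tx":-0.0048,"ty":0.0014,"tz":0,"rx":0,"ry":0,"rz":0,"hand":0},{"tx":-0.0047,"ty":0.0017,"tz":0,"rx":0,"ry":0,"rz":0,"hand":0}]'
python3 -c "
from h import *
from cell import arm
lev(arm.observe())
c=arm.read_camera('wrist');cv2.imwrite('pics/w8.png',c['color'][:,:,::-1])
c=arm.read_camera('scene');cv2.imwrite('pics/s8.png',cv2.resize(c['color'][130:320,140:420,::-1],None,fx=2.8,fy=2.8))"
```

```text
time: 13.15
tool_pos: [0.4619, -0.0045, 0.0984]
tcp_rot: [0.795, 0.606, 0.0, -0.009]
ft_force: [2.2, 3.4, 1.1]
gripper_width: -0.0
t 13.15 deck mm [-118.6  -79.5   98.4] F deck [1.3, 3.9, 1.1] w -0.0
R 80.9 phi -166.0 Ftan -3.4 Frad -2.2
 step tx -4.6 ty 2.3
 step tx -4.4 ty 2.6
 step tx -4.2 ty 2.9
 step tx -4.0 ty 3.2
rot deg [-0.83 -0.65 -0.38]
tool delta mm [ 0.  -0.  -1.6]
```

View pics/w8.png

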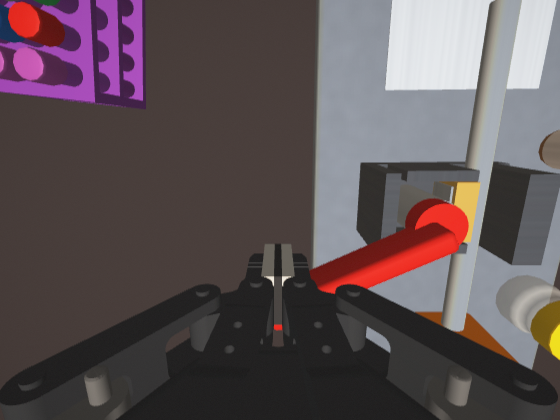

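View pics/s8.png

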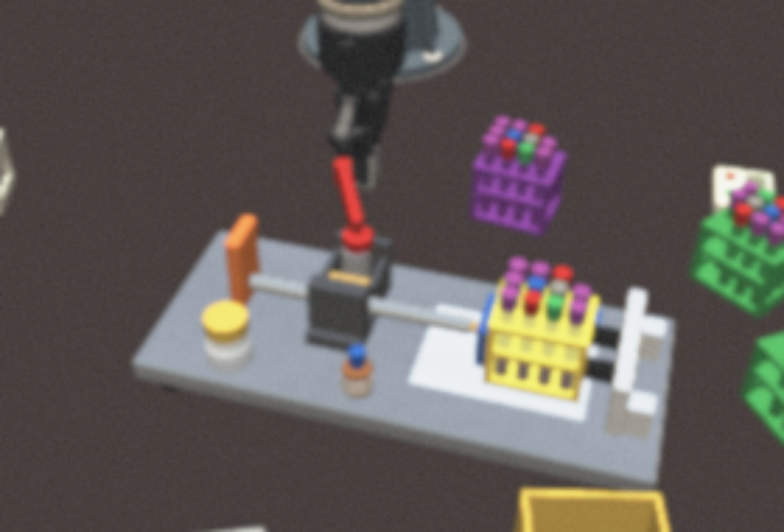

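```bash
python3 -m handwheel '[{"tx":-0.0042,"ty":0.0035,"tz":-0.001,"rx":-0.3,"ry":-0.2,"rz":-0.1,"hand":0},{"tx":-0.004,"ty":0.0035,"tz":-0.001,"rx":-0.3,"ry":-0.2,"rz":-0.1,"hand":0}]'
python3 -c "
from h import *
from cell import arm
lev(arm.observe())"
python3 -m handwheel '[{"tx":-0.004,"ty":0.003,"tz":0,"rx":0,"ry":0,"rz":0,"hand":0}]'
python3 -c "
from h import *
from cell import arm
lev(arm.observe())
c=arm.read_camera('wrist');cv2.imwrite('pics/w9.png',c['color'][:,:,::-1])"
```

```text
time: 13.45
tool_pos: [0.4633, -0.0146, 0.0992]
tcp_rot: [0.794, 0.608, -0.002, -0.005]
ft_force: [0.1, 2.3, -1.8]
gripper_width: 0.0004
t 13.45 deck mm [-114.6  -88.8   99.2] F deck [-0.5, 2.2, -1.8] w 0.0004
R 80.0 phi -158.9 Ftan -2.3 Frad -0.4
 step tx -4.2 ty 2.9
 step tx -4.1 ty 3.1
 step tx -3.8 ty 3.4
 step tx -3.6 ty 3.6
rot deg [-0.65 -0.16 -0.15]
tool delta mm [ 0.  -0.  -0.8]
time: 13.55
tool_pos: [0.4646, -0.0195, 0.099]
tcp_rot: [0.794, 0.608, -0.003, -0.006]
ft_force: [0.2, 0.3, 0.4]
gripper_width: -0.0002
t 13.55 deck mm [-112.1  -93.3   99. ] F deck [0.1, 0.3, 0.4] w -0.0002
R 79.4 phi -155.2 Ftan -0.3 Frad -0.2
 step tx -4.1 ty 3.1
 step tx -3.8 ty 3.4
 step tx -3.6 ty 3.6
 step tx -3.7 ty 3.4
rot deg [-0.72 -0.13 -0.11]
tool delta mm [ 0. -0. -1.]
```

View pics/w9.png

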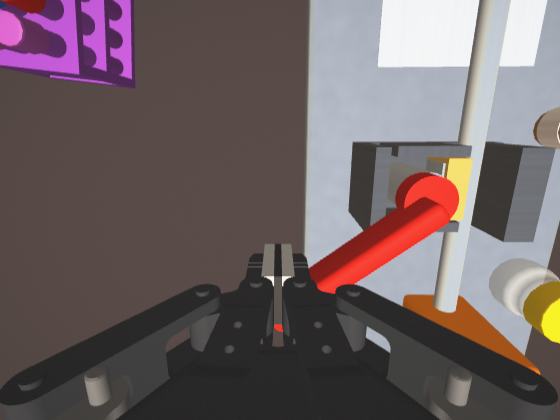

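```bash
python3 -m handwheel '[{"tx":0,"ty":0,"tz":0,"rx":0,"ry":0,"rz":0,"hand":0},{"tx":0,"ty":0,"tz":0,"rx":0,"ry":0,"rz":0,"hand":0}]'
python3 -c "
from h import *
from cell import arm
lev(arm.observe())
c=arm.read_camera('wrist');cv2.imwrite('pics/w10.png',c['color'][:,:,::-1])"
```

```text
time: 13.8
tool_pos: [0.4659, -0.0216, 0.0992]
tcp_rot: [0.794, 0.608, -0.003, -0.004]
ft_force: [0.8, 0.2, 0.5]
gripper_width: -0.0002
t 13.8 deck mm [-110.3  -95.    99.2] F deck [0.7, 0.4, 0.5] w -0.0002
R 78.5 phi -153.5 Ftan -0.0 Frad -0.8
 step tx -4.0 ty 3.3
 step tx -3.7 ty 3.5
 step tx -3.8 ty 3.3
 step tx -3.9 ty 3.2
rot deg [-0.59 -0.06 -0.16]
tool delta mm [ 0.  -0.  -0.8]
```

View pics/w10.png

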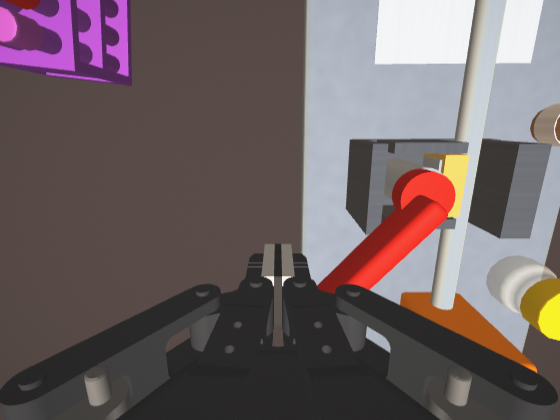

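```bash
python3 -m handwheel '[{"tx":0.012,"ty":-0.012,"tz":0,"rx":0,"ry":0,"rz":0,"hand":0},{"tx":0.015,"ty":-0.015,"tz":0,"rx":0,"ry":0,"rz":0,"hand":0},{"tx":0,"ty":-0.01,"tz":-0.03,"rx":0,"ry":0,"rz":0,"hand":0},{"tx":0,"ty":-0.01,"tz":-0.04,"rx":0,"ry":0,"rz":0,"hand":0},{"tx":-0.04,"ty":-0.03,"tz":-0.04,"rx":0,"ry":0,"rz":0,"hand":0},{"tx":-0.04,"ty":-0.03,"tz":-0.04,"rx":0,"ry":0,"rz":0,"hand":0},{"tx":0,"ty":0,"tz":0,"rx":0,"ry":0,"rz":0,"hand":0},{"tx":0,"ty":0,"tz":0,"rx":0,"ry":0,"rz":0,"hand":0}]'
python3 -c "
from h import *
from cell import arm
st(arm.observe())
c=arm.read_camera('top');cv2.imwrite('pics/top11.png',cv2.resize(c['color'][110:235,170:370,::-1],None,fx=4,fy=4,interpolation=cv2.INTER_CUBIC))
np.savez('top11.npz',**c)
c=arm.read_camera('scene');cv2.imwrite('pics/s11.png',cv2.resize(c['color'][130:320,140:420,::-1],None,fx=2.8,fy=2.8))"
```

```text
time: 14.65
tool_pos: [0.3591, -0.0256, 0.2354]
tcp_rot: [0.793, 0.61, -0.005, -0.006]
ft_force: [0.3, 0.3, -0.1]
gripper_width: -0.0001
t 14.65 deck mm [-212.4 -126.5  235.4] F deck [0.2, 0.4, -0.1] w -0.0001
```

View pics/top11.png

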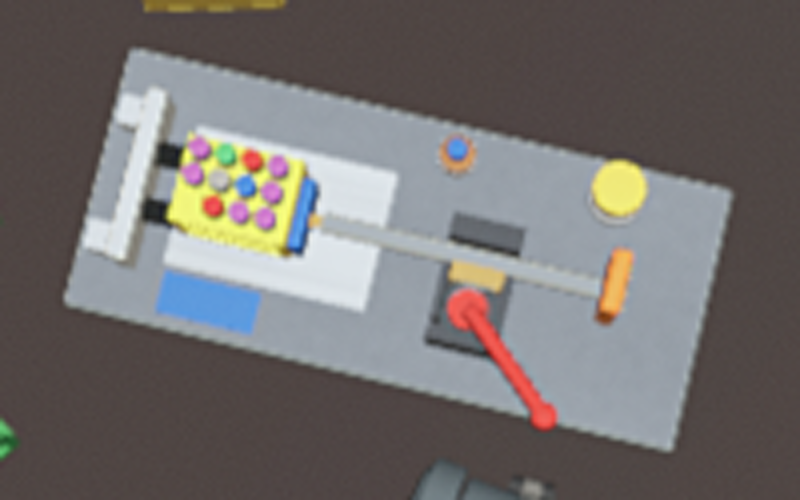

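View pics/s11.png

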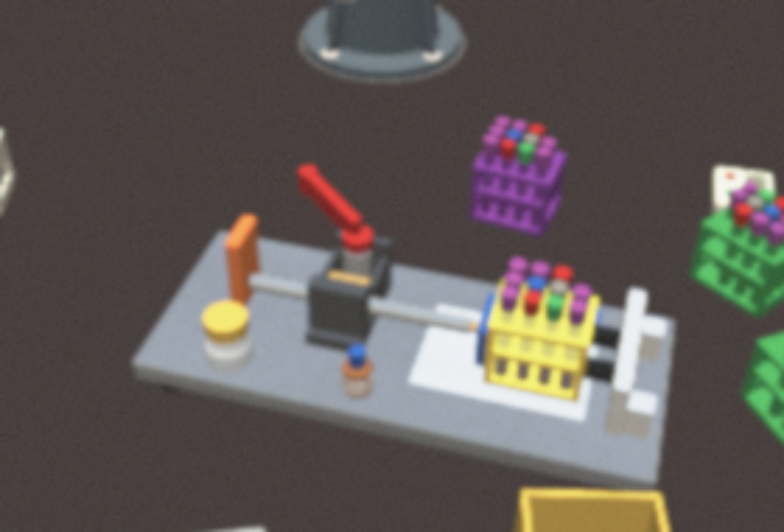

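```bash
python3 -c "
from h import *
from cell import arm
c=dict(np.load('top11.npz'))
e=w2d(ray(c,170+543/4,110+416/4,.118));p=w2d(ray(c,170+467/4,110+309/4,.118));d=e-p
print(e,p,'q',(np.degrees(np.arctan2(d[1],d[0]))%360-130)*np.pi/180)
"
python3 -c "
from cell import arm
print(arm.sign_off())"
```

```text
[-0.09768347 -0.12747122  0.118     ] [-0.04080794 -0.06231829  0.118     ] q 1.725790720729143
the job is handed in; nothing more can be done
None
```

I pushed the rod by its orange plate until the rack seated on the stops. I stopped at about 16.6 N of hand force, which is roughly 7 N on the pad after the 9 N drag. Then I swung the red lever with the closed fingers; it took at most about 8 N, and it snapped home by itself. I backed clear to 0.235 m high and handed the job in at about 14.7 s.

What the last checks showed:
- **Lever:** 1.73 rad from the top picture, so home (1.72 rad).
- **Rack:** upright and about square by eye, touching both stops with the pad against it.
- **Bystanders:** jar and vial look unmoved. I did not check the white rack or the timer at the end; neither was near the job.
- **Gripper:** touching nothing, with wrist force about zero.

**Limits of the checks:** the pad force is worked out from the push, and I did not measure it again after locking. During fast descents the tool drifted 10–20 mm sideways in free air. I corrected it before the push; before the lever swing it only left more clearance. Nothing was touched either time.

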